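# Load a sample rack through the sprung gate of a tube reader

## Task

Load the green tube rack into the tube reader: stand it upright in the loading lane in front of the orange sprung gate, then push it along the lane, through the gate and under the hood, until the red sprung plate in there is pressed right in and you feel the firm stop behind it. Ease it up to the stop rather than ramming it, take your hand away so that the gate swings shut behind the rack, and leave the other things on the bench where they are.

Things in the scene. Friction and masses are not known exactly. Their poses are not given: they have to be found in the camera images.
- rack_green_center (a point): The green five-place tube rack with white screw caps, standing loose on the bench: a block 110 long (its x) by 24 wide (its y) by 56 high (its z), the caps rise 6 above it over the middle 96 x 14; about 0.2 kg. Point: its centre, half-way up (28 above its underside). The two ends are alike, either may go first.
- rack_blue_center (a point): A blue rack with orange caps, same size and same point, standing near the green one (they may have changed places). Leave it alone.
- dock: Rack dock of a tube reader, fixed. Origin on the bench under the gate's middle; x along the lane from its open mouth through the gate into the hood, y left, z up. Base 120 wide, x -140 to 230; its top, the lane's floor, is 18 above the bench. Lane 28 wide between rails 6 wide and 6 high, x -115 to 110, flared outwards from -115 to -140. Gate at x = 0; from there to the hood the lane is open above.
- lane (a point): Point on the lane's floor mid-way between the rails, 65 in front of the gate (axes as the dock's). A rack set down with its middle here stands wholly in front of the gate, 10 to spare.
- hood_mouth (a point): Point on the lane's floor at the hood's mouth, 110 past the gate (dock's axes). Hood: 120 wide, 115 long, 94 high above the bench, 130 for its last 50; tunnel 32 wide, 66 high. Inside it a sprung white shoe presses on the rack's left side, so that it takes 3 to 8 N to slide on and stays where it is left.
- flap (a joint): Gate: orange leaf 34 long, from 8 to 50 above the lane's floor, on an upright hinge at y = 21.5, left of the lane (post 60 high, 11 across at its spring). 0 = shut; swings only inwards, to 1.5 rad. Spring: about 2 N to push open, 1 N drag. Lies at 1.3 along a passing rack; shuts once the rack's tail is 36 past the gate and no finger is in the way (lift it straight up).
- plate (a joint): Red sprung plate at the tunnel's end: m pressed in, 0 = free, 0.005 = fully in, solid against its carriage; takes 0.3 to 1.3 N. The carriage stands up to 15 N, no more. It was parked by hand, so its depth is not measured: the free face stands somewhere from 145 to 185 past the gate, so a rack fully home has its tail 40 to 80 past the gate.
- bottle_tall: Tall clear bottle with a blue cap, 72 diameter, 165 high; origin under its centre. Bystander.
- bottle_small: Small light blue bottle with a paper label and a blue cap, 56 diameter, 120 high; origin under its centre. Bystander.
- tip_box: Blue pipette tip box with a clear lid, 85 x 120 x 74 high; origin under its centre. Bystander.
- tape_roll: Roll of mint-green tape lying flat, 90 diameter, 19 high; origin under its centre. Bystander.
- cool_block: Dark blue cooling block, 70 x 95 x 55 high; origin under its centre. Bystander.
- pipette: White pipette lying in a low grey cradle, 240 long along its x, 30 high; origin under its handle. Bystander.

How it is judged:
By the outcome, as a careful person would: the job done as asked, in the order asked, and still so for the second after the job is handed in, with the robot touching nothing.
It also fails if it takes over 59 s, if anything falls off the work surface, if the arm or the gripper's body presses on something with over 40 N, if the wrist force passes 120 N, or if a joint passes its speed limit or range.

## Robot

A 6-joint arm with a two-finger parallel gripper is mounted at the origin on the work surface. World frame = base frame: x ahead of the robot, y to its left, z up, the work surface at z = 0. Lengths are in m, angles in rad, forces in N, time in s.
With the tool pointing down it reaches from about 0.35 to 0.775 m from the base axis. Payload 5.5 kg.
Tool frame: the origin (TCP) lies on the centre line of the jaws, within the pads' length; the fingertips stand 19 mm ahead of it and the grasp point (between the pads) is the TCP; z points along the fingers, y is the line along which they close (so a half turn about z gives the same grasp; the last joint's range is limited). The gripper opens to 85 mm and grips with 20 to 120 N. Pads are 22 mm wide; open, the fingers measure 114 mm over their backs; the gripper's body (76 mm by 85 mm) begins 54 mm behind the grasp point. The pads swing forward as they close: fully open they stand 13 mm farther back than shut.
Start: joints at [-1.329, 0.313, 0.046, 1.304, 0, 1.431], TCP at [0.214, -0.534, 0.25] pointing down, gripper open.
Joint ranges: [-2.76, 2.76], [-0.86, 1.69], [-1.03, 1.26], [-2.2, 2.34], [-1.47, 1.5], [-3.14, 3.14]. Speed limits (rad/s): [2.57, 2.57, 3.14, 3.14, 3.14, 3.14].

## Interface

Orientations are given as a 3x3 rotation matrix whose columns are the frame's x, y, z axes.
In Python, from workcell import r, imaging gives the robot as it stands.
- The arm moves only by the tool move_arm, never from a script. Its argument "rows" is a list that holds one entry, the list of rows, each a list of 7 numbers: the shift along the tool's x, y, z in m, then the turn, a rotation vector about the tool's x, y, z in rad, then the gripper's target within -1 to 1 (shut at 1, half-way at 0, fully open at -1). A call has exactly 10 rows; each row shifts and turns the commanded pose from where the row before left it, along the tool's axes as they then stand; what a row does not reach is not made up. A row lasts 1/12 s, in which the tool goes at most 41.7 mm and 7.16 degrees, less where a joint would pass 70% of its speed; a pose out of reach is approached as far as the arm can. A call with a gripper value outside its range is refused whole. The fingers move at their own pace and stop on an object; "newtons" is the grip in N (left out, the last holds). Time passes only in rows, so rows that do not move let the fingers close, or fill a call up. It gives the time, the measured TCP pose, the force, the opening and the grip force at its end, in the units of the state.
- r.observe(): the state, without advancing time (a new reading comes with each control period).
- imaging.camera(name): name is "side" or "top" or "wrist"; returns a dict with "image" (420x560x3 uint8, red, green, blue), "mtx" (3x3 intrinsics, pixels), "k1" (the pictures are not rectified: a ray, as slopes to the right and down, at radius r is drawn at 1 + k1 r^2 times it, then the intrinsics apply), "R" (3x3) and "t" (3): a world point X has camera coordinates R X + t; the wrist camera has in their place "tool_from_camera" (4x4, takes a point from camera to tool coordinates, whose origin is the TCP and whose axes are the flange's). Camera axes: x right, y down, z forward; pixel columns grow to the right and rows downward; lengths in m; the calibration is good to about 2 mm. A picture is of the moment at which its call begins: read the wrist's pose just before it. There is no depth.
- r.finish_job(): hands the job in; it is judged then, once.
Trained networks look in a picture, given as the dict that the camera call returned (one of the last four; its "shot" number tells which), for a name from the list of things; names that differ only in an ending like _2 or _b are one class to them, and where a whole thing is asked for, a point or a joint stands for the part that bears it (a point fixed in the world has none). Each returns a list of dicts, best first, with "confidence" (0 to 1); they miss things now and then, are a little off and sometimes report something else, mostly with a low value. They report only what shows in the picture. A call takes as long as a camera call.
- imaging.masks_of(name, picture): "pixels" (420x560 bool, what is visible of it) and "extent" ([centre column, centre row, width, height] in pixels, round what is visible of it).
The state is a dict: "time_s": time; "joint_positions": joint angles; "qvel": joint speeds; "tau": joint torques, N m; "tool_pos": TCP position; "eef_rot": TCP orientation; "force": force on the tool from outside, world axes, zero at the start; "torque": the same for the moment, N m; "finger_gap": finger opening in m; "grasp_force": force on a finger pad.
Only numpy, scipy, OpenCV 4.12 (cv2) and the standard library are available. Lean on these libraries where they do the work, as an engineer would, in place of code of your own. Each camera call takes 0.05 s, during which the arm holds its last target. There are 200 camera calls.

## Working session

There is one attempt and no reset: what is moved stays moved. The work goes in short steps, Python scripts to look and compute and a tool call to move; the robot and the scene stay as the last step left them, time stands still between calls to the robot, and variables do not carry over. Pictures are saved under pics/ and viewed, at most 12 in all, crops included, and the job is handed in when it is done.

Besides the shell and the picture viewer there is one more tool, called after "Request:" as a command line: name --argument value ..., lists and objects as JSON in quotes. move_arm: Moves the arm, as the interface text tells. Its arguments: {"type":"object","properties":{"rows":{"type":"array"},"newtons":{"type":"number"}},"required":["rows"]}

```bash
mkdir -p pics; ls; cat > h.py <<'E'
import numpy as np, cv2
from workcell import r, imaging
def ray(c,uv):
    K=np.array(c["mtx"]);k=c["k1"]
    d=np.array([(uv[0]-K[0,2])/K[0,0],(uv[1]-K[1,2])/K[1,1]]);s=d.copy()
    for _ in range(20): s=d/(1+k*(s@s))
    v=np.array([s[0],s[1],1.0])
    if "R" in c: R=np.array(c["R"]);t=np.array(c["t"]);return -R.T@t,R.T@v
    T=np.array(c["tool_from_camera"]);st=c["st"];E=np.array(st["eef_rot"]);p=np.array(st["tool_pos"])
    return p+E@T[:3,3],E@T[:3,:3]@v
def at(c,uv,z):
    o,d=ray(c,uv);return o+d*(z-o[2])/d[2]
def proj(c,X):
    X=np.array(X,float)
    if "R" in c: x=np.array(c["R"])@X+np.array(c["t"])
    else:
        T=np.array(c["tool_from_camera"]);st=c["st"]
        x=np.linalg.inv(T)@np.r_[np.array(st["eef_rot"]).T@(X-np.array(st["tool_pos"])),1];x=x[:3]
    s=x[:2]/x[2];s=s*(1+c["k1"]*(s@s));K=np.array(c["mtx"]);return np.array([K[0,0]*s[0]+K[0,2],K[1,1]*s[1]+K[1,2]])
def cam(n):
    st=r.observe();c=imaging.camera(n);c["st"]=st;return c
def save(c,f,s=1.0): cv2.imwrite("pics/"+f,cv2.resize(c["image"][:,:,::-1],None,fx=s,fy=s,interpolation=cv2.INTER_CUBIC))
E
python3 - <<'E'
from h import *
for n in("top","side"):
    c=cam(n);save(c,n+"1.png",1.4)
    for m in["rack_green_center","rack_blue_center","dock","flap","plate"]:
        print(n,m,[(np.round(d["extent"]),round(d["confidence"],2)) for d in imaging.masks_of(m,c)[:2]])
    print(np.round(ray(c,(280,210)),2))
print(r.observe())
E
```

```text
pics
top rack_green_center [(array([143., 262.,  67.,  22.]), 0.61)]
top rack_blue_center [(array([156., 183.,  56.,  32.]), 0.82), (array([141., 260.,  65.,  20.]), 0.25)]
top dock [(array([346., 221., 194.,  70.]), 0.57), (array([142., 262.,  62.,  22.]), 0.35)]
top flap [(array([317., 216.,   8.,  17.]), 0.43), (array([396., 326.,  47.,  42.]), 0.31)]
top plate [(array([213., 123.,  48.,  42.]), 0.74), (array([346., 224., 195.,  72.]), 0.32)]
[[ 0.44  0.05  0.96]
 [ 0.12 -0.04 -0.99]]
side rack_green_center [(array([260., 310.,  40.,  76.]), 0.9), (array([310., 179., 118., 123.]), 0.72)]
side rack_blue_center [(array([189., 270.,  56.,  53.]), 0.81)]
side dock [(array([312., 179., 114., 131.]), 0.88), (array([339., 325.,  76.,  96.]), 0.57)]
side flap [(array([307., 185.,  14.,  17.]), 0.73)]
side plate [(array([340., 324.,  73.,  97.]), 0.57), (array([311., 178., 120., 130.]), 0.27)]
[[ 0.16  0.76  0.61]
 [ 0.38 -0.73 -0.57]]
{'time_s': 0.6, 'joint_positions': array([-1.32859959e+00,  3.13138735e-01,  4.61232774e-02,  1.30360589e+00,
        2.40107195e-05,  1.43121233e+00]), 'qvel': array([-0.00046921,  0.00058946, -0.00081502,  0.00196569, -0.00175632,
       -0.00146229]), 'tau': array([-1.16731699e-03, -4.80151820e+01,  2.98662847e+01,  3.29215945e-04,
       -1.71897541e-04, -4.76224884e-06]), 'tool_pos': array([ 0.21424721, -0.53364555,  0.25036761]), 'eef_rot': array([[ 9.28002650e-01,  3.72573587e-01,  6.52772267e-05],
       [ 3.72573593e-01, -9.28002635e-01, -1.64117643e-04],
       [-5.68460558e-07,  1.76622179e-04, -9.99999984e-01]]), 'force': array([ 0.25455635,  0.34112961, -0.13917442]), 'torque': array([0.00044973, 0.01736511, 0.03034514]), 'grasp_force': 0.0, 'finger_gap': 0.08555957744549815}
```

View pics/top1.png

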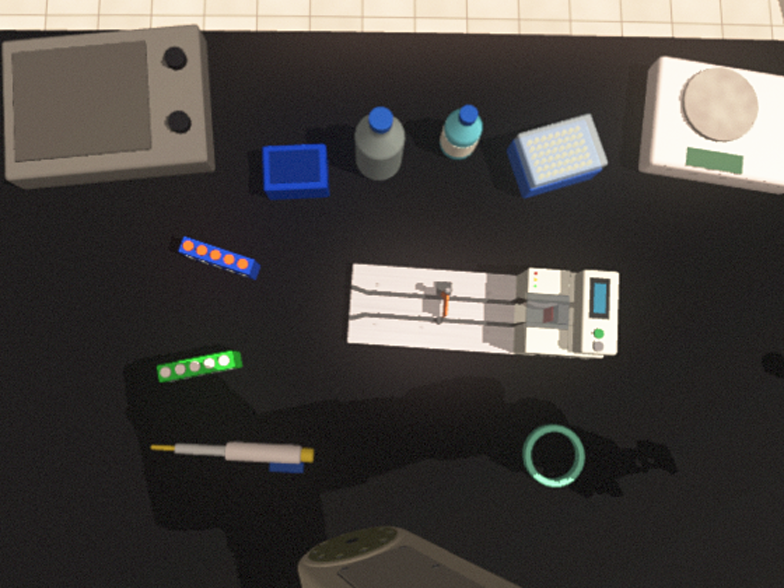

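View pics/side1.png

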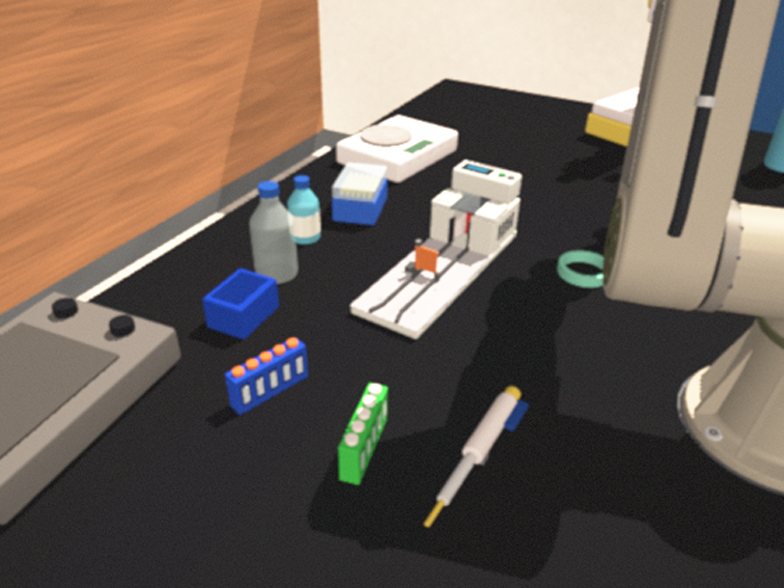

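Top view (×1.4): the green rack lies at about (199,366) and the blue rack at (219,257). The dock runs left to right, with its open mouth at (350,303), the gate at (445,300) and the hood from 520 to 618. The side view agrees.

```bash
python3 - <<'E'
from h import *
c=cam("top")
A=lambda u,v,z: at(c,(u/1.4,v/1.4),z)
a=A(166,372,.062);b=A(224,361,.062)
print("caps",a,b,"mid",(a+b)/2,"len",np.linalg.norm(a-b),"ang",np.degrees(np.arctan2(*(b-a)[[1,0]])))
p=A(353,264,.018);q=A(347,343,.018);s=A(619,271,.13);t=A(616,355,.13)
print(p,q,s,t,np.linalg.norm(p-q),np.linalg.norm(s-t))
m1=(p+q)/2;m2=(s+t)/2;d=(m2-m1)[:2];print("len",np.linalg.norm(d),"yaw",np.degrees(np.arctan2(d[1],d[0])))
u=d/np.linalg.norm(d);print("gate",m1[:2]+.14*u,"lane",m1[:2]+.075*u, "home",m1[:2]+.26*u)
print("bluecaps",A(188,246,.062),A(243,264,.062))
for n in ["bottle_tall","cool_block","pipette","tape_roll"]:
    e=imaging.masks_of(n,c)[0]["extent"];print(n,at(c,e[:2],.03))
print(c["mtx"],np.array(imaging.camera("wrist")["tool_from_camera"]).round(3))
E
```

```text
caps [0.43215622 0.3292965  0.062     ] [0.44797969 0.24749174 0.062     ] mid [0.44006796 0.28839412 0.062     ] len 0.08332107689225599 ang -79.05249084692554
[0.59632599 0.06563146 0.018     ] [0.47592331 0.07387188 0.018     ] [ 0.5699004 -0.2991963  0.13     ] [ 0.45575365 -0.2902845   0.13      ] 0.12068433961115206 0.11449410633685794
len 0.36523588461716705 yaw -93.6572595021124
gate [ 0.52719434 -0.06996321] lane [ 0.53134056 -0.00509559] home [ 0.5195398  -0.18971883]
bluecaps [0.61418411 0.30467262 0.062     ] [0.58805551 0.2241533  0.062     ]Traceback (most recent call last):
  File "<stdin>", line 12, in <module>
IndexError: list index out of range
```

```bash
cat >> h.py <<'E'
def yaw(): E=np.array(r.observe()["eef_rot"]);return np.degrees(np.arctan2(E[1,0],E[0,0]))
def plan(pos,y,n):
    "shift per row in tool axes (straight world line while turning n rows), turn per row"
    st=r.observe();y0=yaw();dy=(y-y0+180)%360-180;d=(np.array(pos)-st["tool_pos"])/n
    print("from",np.round(st["tool_pos"],4),"yaw",round(y0,2),"step mm",np.linalg.norm(d)*1e3,"turn/row",np.radians(-dy/n).round(4))
    for i in range(n):
        a=np.radians(y0+dy*i/n);ca,sa=np.cos(a),np.sin(a)
        print([round(v,4) for v in(ca*d[0]+sa*d[1],sa*d[0]-ca*d[1],-d[2])])
E
python3 - <<'E'
from h import *
print(np.array(imaging.camera("wrist")["tool_from_camera"]).round(3),imaging.camera("wrist")["mtx"])
plan([0.531,-0.03,.29],86.3,20)
E
```

```text
[[-0.001 -0.957 -0.29   0.073]
 [ 1.    -0.001 -0.001  0.001]
 [ 0.001 -0.29   0.957 -0.125]
 [ 0.     0.     0.     1.   ]] [[346.09925841   0.         283.00771041]
 [  0.         346.09925841 202.66214039]
 [  0.           0.           1.        ]]
from [ 0.2142 -0.5337  0.2504] yaw 21.88 step mm 29.814950969766777 turn/row -0.0562
[np.float64(0.0241), np.float64(-0.0175), np.float64(-0.002)]
[np.float64(0.025), np.float64(-0.0161), np.float64(-0.002)]
[np.float64(0.0259), np.float64(-0.0147), np.float64(-0.002)]
[np.float64(0.0267), np.float64(-0.0132), np.float64(-0.002)]
[np.float64(0.0274), np.float64(-0.0117), np.float64(-0.002)]
[np.float64(0.028), np.float64(-0.0101), np.float64(-0.002)]
[np.float64(0.0285), np.float64(-0.0085), np.float64(-0.002)]
[np.float64(0.0289), np.float64(-0.0069), np.float64(-0.002)]
[np.float64(0.0293), np.float64(-0.0053), np.float64(-0.002)]
[np.float64(0.0295), np.float64(-0.0036), np.float64(-0.002)]
[np.float64(0.0297), np.float64(-0.0019), np.float64(-0.002)]
[np.float64(0.0297), np.float64(-0.0003), np.float64(-0.002)]
[np.float64(0.0297), np.float64(0.0014), np.float64(-0.002)]
[np.float64(0.0296), np.float64(0.0031), np.float64(-0.002)]
[np.float64(0.0294), np.float64(0.0047), np.float64(-0.002)]
[np.float64(0.0291), np.float64(0.0064), np.float64(-0.002)]
[np.float64(0.0287), np.float64(0.008), np.float64(-0.002)]
[np.float64(0.0282), np.float64(0.0096), np.float64(-0.002)]
[np.float64(0.0276), np.float64(0.0112), np.float64(-0.002)]
[np.float64(0.0269), np.float64(0.0127), np.float64(-0.002)]
```

Request:
move_arm --rows '[[[0.024,-0.0175,-0.002,0,0,-0.056,-1],[0.025,-0.016,-0.002,0,0,-0.056,-1],[0.026,-0.0147,-0.002,0,0,-0.056,-1],[0.0267,-0.013,-0.002,0,0,-0.056,-1],[0.0274,-0.0117,-0.002,0,0,-0.056,-1],[0.028,-0.01,-0.002,0,0,-0.056,-1],[0.0285,-0.0085,-0.002,0,0,-0.056,-1],[0.029,-0.007,-0.002,0,0,-0.056,-1],[0.0293,-0.0053,-0.002,0,0,-0.056,-1],[0.0295,-0.0036,-0.002,0,0,-0.056,-1]]]'

```text
time_s: 1.63
tool_pos: [0.3736, -0.2807, 0.2706]
eef_rot: [[0.586, 0.81, 0.0], [0.81, -0.586, -0.0], [-0.0, 0.001, -1.0]]
force: [0.3, -0.7, 0.2]
finger_gap: 0.085
grasp_force: 0.0
```

Request:
move_arm --rows '[[[0.0297,-0.002,-0.002,0,0,-0.056,-1],[0.0297,0,-0.002,0,0,-0.056,-1],[0.0297,0.0014,-0.002,0,0,-0.056,-1],[0.0296,0.003,-0.002,0,0,-0.056,-1],[0.0294,0.0047,-0.002,0,0,-0.056,-1],[0.029,0.0064,-0.002,0,0,-0.056,-1],[0.0287,0.008,-0.002,0,0,-0.056,-1],[0.028,0.0096,-0.002,0,0,-0.056,-1],[0.0276,0.011,-0.002,0,0,-0.056,-1],[0.027,0.0127,-0.002,0,0,-0.056,-1]]]'

```text
time_s: 2.47
tool_pos: [0.5328, -0.0294, 0.2905]
eef_rot: [[0.066, 0.998, 0.0], [0.998, -0.066, -0.0], [-0.0, 0.0, -1.0]]
force: [0.2, -0.8, 0.6]
finger_gap: 0.0856
grasp_force: 0.0
```

```bash
python3 - <<'E'
from h import *
c=cam("wrist");save(c,"w1.png",1.4);np.save("w1.npy",c,allow_pickle=True)
s=c["st"];print(s["time_s"],s["tool_pos"],yaw(),s["qvel"])
plan([0.440,.288,.2],101,10)
E
```

```text
2.4667 [ 0.5327778  -0.02940062  0.29054378] 86.56139925102492 [ 0.64673132  0.32956639  0.47479144  0.14004242 -0.00094206 -0.02327064]
from [ 0.5352 -0.0258  0.2906] yaw 86.56 step mm 34.02026430254515 turn/row -0.0252
[np.float64(0.0308), np.float64(-0.0114), np.float64(0.0091)]
[np.float64(0.031), np.float64(-0.0106), np.float64(0.0091)]
[np.float64(0.0313), np.float64(-0.0098), np.float64(0.0091)]
[np.float64(0.0315), np.float64(-0.009), np.float64(0.0091)]
[np.float64(0.0317), np.float64(-0.0082), np.float64(0.0091)]
[np.float64(0.0319), np.float64(-0.0074), np.float64(0.0091)]
[np.float64(0.0321), np.float64(-0.0066), np.float64(0.0091)]
[np.float64(0.0323), np.float64(-0.0058), np.float64(0.0091)]
[np.float64(0.0324), np.float64(-0.005), np.float64(0.0091)]
[np.float64(0.0325), np.float64(-0.0042), np.float64(0.0091)]
```

View pics/w1.png

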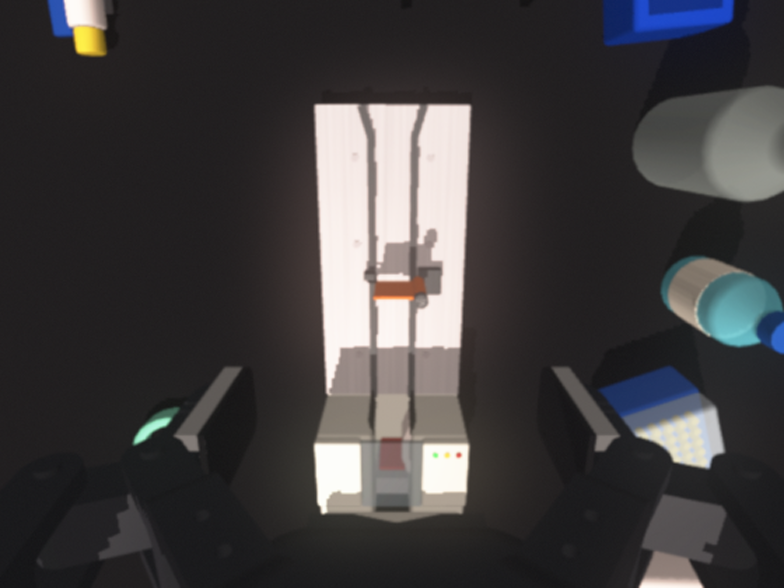

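The wrist view shows the dock almost aligned with the image. Its mouth corners are at (315,104) and (470,103), the gate at (398,290), the hood edge at row 395 and the rails at columns 372 and 415. The arm was still moving, so I'll retake this from rest.

```bash
python3 - <<'E'
from h import *
c=cam("wrist");np.save("w2.npy",c,allow_pickle=True)
s=c["st"];print(s["time_s"],s["tool_pos"],yaw(),abs(s["qvel"]).max())
cr=c["image"][60:370,200:360,::-1];cr=cv2.resize(cr,None,fx=1.9*2/2,fy=1.9,interpolation=cv2.INTER_CUBIC)
# row profiles of base
g=c["image"].astype(int).sum(2)//3
for v in (90,120,150,190,225,235,255,265): print(v,g[v,215:350:1].tolist())
cv2.imwrite("pics/w2.png",cr)
E
```

```text
2.5167 [ 0.53521006 -0.02577768  0.29064463] 86.37827655933897 0.060346224808285616
90 [46, 45, 46, 47, 48, 47, 52, 86, 160, 223, 232, 233, 234, 235, 234, 233, 233, 235, 236, 236, 235, 234, 234, 235, 235, 235, 234, 233, 233, 235, 236, 234, 232, 231, 232, 234, 233, 232, 232, 230, 214, 168, 128, 115, 114, 115, 120, 141, 171, 207, 229, 232, 233, 235, 236, 236, 235, 232, 230, 230, 231, 232, 231, 231, 233, 234, 234, 234, 232, 232, 234, 236, 235, 233, 232, 233, 232, 231, 226, 195, 145, 120, 116, 117, 137, 190, 226, 234, 234, 234, 235, 235, 233, 234, 235, 234, 234, 234, 234, 235, 235, 235, 234, 233, 232, 232, 233, 234, 233, 232, 232, 232, 232, 231, 231, 231, 229, 212, 149, 80, 52, 51, 50, 50, 50, 50, 50, 49, 49, 48, 48, 48, 47, 47, 46]
120 [51, 52, 52, 52, 54, 54, 55, 58, 92, 168, 226, 236, 237, 237, 237, 236, 235, 235, 237, 239, 238, 237, 236, 237, 237, 237, 236, 235, 234, 235, 236, 237, 236, 234, 234, 234, 234, 234, 235, 236, 236, 235, 235, 231, 214, 169, 130, 119, 118, 120, 129, 158, 206, 232, 237, 236, 234, 232, 230, 232, 234, 233, 233, 234, 236, 236, 236, 235, 234, 234, 235, 236, 234, 
[... 3457 characters left out ...]
47, 46, 47, 49, 50, 50, 49, 49, 48, 49, 49, 46, 47, 46, 46, 46, 46]
265 [50, 51, 51, 51, 52, 53, 53, 55, 55, 55, 56, 56, 56, 75, 139, 216, 244, 247, 247, 247, 245, 226, 169, 143, 141, 141, 141, 142, 141, 140, 140, 142, 144, 144, 144, 143, 142, 143, 143, 142, 141, 141, 140, 141, 142, 137, 117, 92, 83, 83, 90, 116, 138, 145, 145, 145, 145, 145, 146, 145, 143, 143, 145, 145, 144, 143, 142, 142, 142, 142, 143, 145, 141, 122, 97, 84, 81, 90, 116, 137, 142, 142, 141, 141, 142, 143, 143, 143, 143, 143, 142, 141, 141, 140, 141, 140, 140, 141, 142, 142, 140, 139, 138, 138, 139, 140, 140, 139, 133, 113, 79, 53, 48, 47, 46, 45, 45, 44, 45, 44, 47, 49, 48, 49, 48, 47, 47, 46, 46, 47, 46, 45, 45, 44, 44]
```

View pics/w2.png

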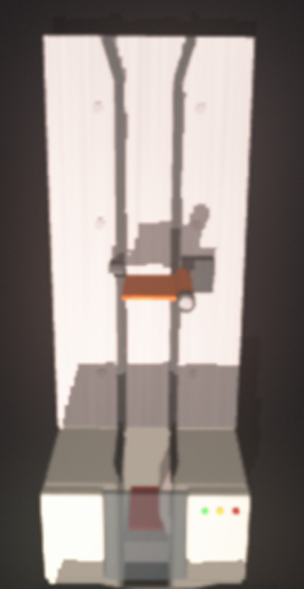

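```bash
python3 - <<'E'
from h import *
c=np.load("w2.npy",allow_pickle=True).item();c["st"]=dict(c["st"])
L=[222.7,223.6,224.5,226.2,227.3,228];R=[333.1,331.7,330.5,328.6,326.9,326.6];V=[90,120,150,190,225,235]
M=[]
for l,q,v in zip(L,R,V):
    a,b=at(c,(l+.5,v+.5),.018),at(c,(q+.5,v+.5),.018);M.append((a+b)/2);print(((a+b)/2).round(4),np.linalg.norm(a-b).round(4))
M=np.array(M)[:,:2];p=np.polyfit(M[:,1],M[:,0],1);print("x=",p,"yaw",-90-np.degrees(np.arctan(p[0])))
a,b=at(c,(265.7+.5,150.5),.024),at(c,(289.9+.5,150.5),.024);print("rails",a,b)
mth=at(c,(278,80),.018);print("mouth",mth)
print("leaf", [at(c,(200+x/1.9,60+y/1.9),.068)for x,y in((123,298),(178,298))])
g=c["image"].astype(int).sum(2)//3;print(g[72:90,232].tolist())
print("px mouth expect", proj(c,[p[0]*.06+p[1],.06,.018]))
E
```

```text
[0.5347 0.0565 0.018 ] 0.1211
[0.5324 0.0244 0.018 ] 0.1213
[ 0.53   -0.0092  0.018 ] 0.1217
[ 0.5268 -0.0566  0.018 ] 0.1215
[ 0.5235 -0.1007  0.018 ] 0.1219
[ 0.5229 -0.1138  0.018 ] 0.1217
x= [0.06991104 0.53071953] yaw -93.99910081049873
rails [ 0.51682207 -0.00759827  0.024     ] [ 0.5441252  -0.00928565  0.024     ]
mouth [0.53501212 0.067388   0.018     ]
leaf [array([ 0.51243343, -0.07154575,  0.068     ]), array([ 0.54307902, -0.07344573,  0.068     ])]
[37, 38, 38, 40, 39, 59, 123, 198, 230, 235, 235, 235, 235, 235, 235, 235, 235, 235]
px mouth expect [278.35008452  87.09078038]
```

Request:
move_arm --rows '[[[0.0308,-0.0114,0.005,0,0,-0.025,-1],[0.031,-0.0106,0.005,0,0,-0.025,-1],[0.0313,-0.0098,0.005,0,0,-0.025,-1],[0.0315,-0.009,0.005,0,0,-0.025,-1],[0.0317,-0.0082,0.005,0,0,-0.025,-1],[0.0319,-0.0074,0.005,0,0,-0.025,-1],[0.0321,-0.0066,0.005,0,0,-0.025,-1],[0.0323,-0.0058,0.005,0,0,-0.025,-1],[0.0324,-0.005,0.005,0,0,-0.025,-1],[0,0,0,0,0,-0.025,-1]]]'

```text
time_s: 3.4
tool_pos: [0.4472, 0.2558, 0.2443]
eef_rot: [[-0.186, 0.983, -0.002], [0.983, 0.186, 0.001], [0.001, -0.002, -1.0]]
force: [-0.6, 0.0, 0.1]
finger_gap: 0.0855
grasp_force: 0.0
```

```bash
python3 - <<'E'
from h import *
cam("wrist");c=cam("wrist");save(c,"w3.png",1.4);np.save("w3.npy",c,allow_pickle=True)
print(c["st"]["tool_pos"],yaw(),abs(c["st"]["qvel"]).max(),c["st"]["time_s"])
for d in imaging.masks_of("rack_green_center",c)[:2]: print(d["confidence"],d["extent"])
hsv=cv2.cvtColor(c["image"],cv2.COLOR_RGB2HSV);m=cv2.inRange(hsv,(45,120,40),(75,255,255))
cn=max(cv2.findContours(m,0,2)[0],key=cv2.contourArea);print(cv2.boxPoints(cv2.minAreaRect(cn)).round(1).tolist())
E
```

```text
[0.44803044 0.25386458 0.24471847] 100.49623477076379 0.05643831179275844 3.45
0.71 [281.2, 139.2, 31.5, 116.3]
[[266.0, 76.0], [296.0, 76.0], [296.0, 200.0], [266.0, 200.0]]
```

View pics/w3.png

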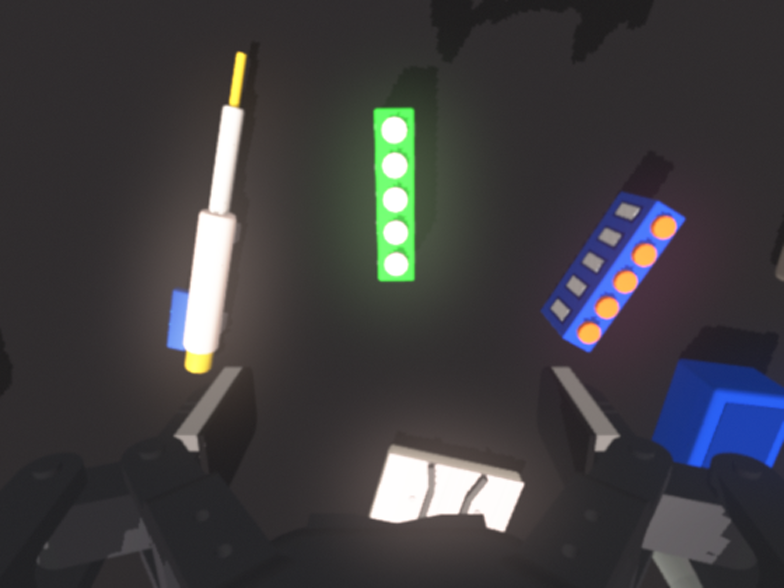

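The green rack stands vertical in the image, with its top corners (×1.4) at (374,109), (413,108), (378,281) and (415,281). The blue rack and the pipette are clear of the fingers.

```bash
python3 - <<'E'
from h import *
c=np.load("w3.npy",allow_pickle=True).item()
A=lambda u,v,z=.056: at(c,(u/1.4,v/1.4),z)
P=[A(374,108.5),A(413,108),A(378.5,281),A(415,281)];print(np.round(P,4))
m=np.mean(P,0);d=(P[0]+P[1]-P[2]-P[3])/2;print("mid",m,"L",np.linalg.norm(d),"W",np.linalg.norm(P[0]-P[1]),np.linalg.norm(P[2]-P[3]),"yaw",np.degrees(np.arctan2(d[1],d[0])))
k=[A(u,v,.062) for u,v in((394,129),(394,165.5),(395,200),(396,232),(396,264))];print(np.round(k,4))
dd=k[0]-k[-1];print("capyaw",np.degrees(np.arctan2(dd[1],dd[0])))
plan([m[0],m[1],.16],np.degrees(np.arctan2(dd[1],dd[0])),5)
E
```

```text
[[0.4165 0.3399 0.056 ]
 [0.4399 0.3445 0.056 ]
 [0.4384 0.232  0.056 ]
 [0.4626 0.2366 0.056 ]]
mid [0.4393431  0.28826721 0.056     ] L 0.11016437342236145 W 0.02384922597821655 0.024609165448349 yaw 101.70364542244782
[[0.4308 0.3302 0.062 ]
 [0.4347 0.3089 0.062 ]
 [0.4393 0.2882 0.062 ]
 [0.4436 0.2682 0.062 ]
 [0.4476 0.2474 0.062 ]]
capyaw 101.4668613340075
from [0.4493 0.2519 0.2452] yaw 100.36 step mm 18.642519885893805 turn/row -0.0039
[np.float64(0.0075), np.float64(-0.0007), np.float64(0.017)]
[np.float64(0.0075), np.float64(-0.0006), np.float64(0.017)]
[np.float64(0.0075), np.float64(-0.0006), np.float64(0.017)]
[np.float64(0.0075), np.float64(-0.0006), np.float64(0.017)]
[np.float64(0.0075), np.float64(-0.0005), np.float64(0.017)]
```

Request:
move_arm --rows '[[[0.0075,-0.0007,0.017,0,0,-0.0042,-1],[0.0075,-0.0006,0.017,0,0,-0.0042,-1],[0.0075,-0.0006,0.017,0,0,-0.0042,-1],[0.0075,-0.0006,0.017,0,0,-0.0042,-1],[0.0075,-0.0006,0.017,0,0,-0.0042,-1],[0,0,0.025,0,0,0,-1],[0,0,0.025,0,0,0,-1],[0,0,0.025,0,0,0,-1],[0,0,0.025,0,0,0,-1],[0,0,0.02,0,0,0,-1]]]'

```text
time_s: 4.38
tool_pos: [0.4399, 0.2866, 0.0389]
eef_rot: [[-0.197, 0.98, -0.0], [0.98, 0.197, -0.001], [-0.001, -0.001, -1.0]]
force: [-0.2, 0.6, -0.3]
finger_gap: 0.0852
grasp_force: 0.0
```

Request:
move_arm --rows '[[[0,0,0,0,0,0,-1],[0,0,0,0,0,0,0],[0,0,0,0,0,0,1],[0,0,0,0,0,0,1],[0,0,0,0,0,0,1],[0,0,0,0,0,0,1],[0,0,0,0,0,0,1],[0,0,0,0,0,0,1],[0,0,0,0,0,0,1],[0,0,0,0,0,0,1]]]' --newtons 25

```text
time_s: 5.22
tool_pos: [0.4403, 0.289, 0.0415]
eef_rot: [[-0.201, 0.98, 0.002], [0.98, 0.201, 0.001], [0.0, 0.003, -1.0]]
force: [0.7, -0.4, 6.0]
finger_gap: 0.0237
grasp_force: 26.0
```

Request:
move_arm --rows '[[[0,0,-0.01,0,0,0,1],[0,0,-0.02,0,0,0,1],[0,0,-0.025,0,0,0,1],[0,0,-0.025,0,0,0,1],[0,0,-0.02,0,0,0,1],[0,0,-0.01,0,0,0,1],[0,0,0,0,0,0,1],[0,0,0,0,0,0,1],[0,0,0,0,0,0,1],[0,0,0,0,0,0,1]]]'

```text
time_s: 6.05
tool_pos: [0.4382, 0.2881, 0.1486]
eef_rot: [[-0.201, 0.98, -0.003], [0.98, 0.201, -0.001], [-0.001, -0.003, -1.0]]
force: [-0.1, 0.8, -2.5]
finger_gap: 0.0235
grasp_force: 25.0
```

```bash
python3 - <<'E'
from h import *
print(r.observe()["force"],r.observe()["finger_gap"])
plan([.5302,-.0074,.15],86,14)
E
```

```text
[-0.14229315  0.81229297 -2.49206847] 0.023534949842616584
from [0.4382 0.2881 0.1486] yaw 101.57 step mm 22.106934857989582 turn/row 0.0194
[np.float64(-0.022), np.float64(0.0022), np.float64(-0.0001)]
[np.float64(-0.0219), np.float64(0.0026), np.float64(-0.0001)]
[np.float64(-0.0219), np.float64(0.0031), np.float64(-0.0001)]
[np.float64(-0.0218), np.float64(0.0035), np.float64(-0.0001)]
[np.float64(-0.0218), np.float64(0.0039), np.float64(-0.0001)]
[np.float64(-0.0217), np.float64(0.0043), np.float64(-0.0001)]
[np.float64(-0.0216), np.float64(0.0047), np.float64(-0.0001)]
[np.float64(-0.0215), np.float64(0.0052), np.float64(-0.0001)]
[np.float64(-0.0214), np.float64(0.0056), np.float64(-0.0001)]
[np.float64(-0.0213), np.float64(0.006), np.float64(-0.0001)]
[np.float64(-0.0212), np.float64(0.0064), np.float64(-0.0001)]
[np.float64(-0.021), np.float64(0.0068), np.float64(-0.0001)]
[np.float64(-0.0209), np.float64(0.0072), np.float64(-0.0001)]
[np.float64(-0.0207), np.float64(0.0076), np.float64(-0.0001)]
```

Request:
move_arm --rows '[[[-0.022,0.0022,0,0,0,0.0194,1],[-0.0219,0.0026,0,0,0,0.0194,1],[-0.0219,0.0031,0,0,0,0.0194,1],[-0.0218,0.0035,0,0,0,0.0194,1],[-0.0218,0.0039,0,0,0,0.0194,1],[-0.0217,0.0043,0,0,0,0.0194,1],[-0.0216,0.0047,0,0,0,0.0194,1],[-0.0215,0.0052,0,0,0,0.0194,1],[-0.0214,0.0056,0,0,0,0.0194,1],[-0.0213,0.006,0,0,0,0.0194,1]]]'

```text
time_s: 6.88
tool_pos: [0.5044, 0.0764, 0.1489]
eef_rot: [[-0.007, 1.0, -0.002], [1.0, 0.007, -0.0], [-0.0, -0.002, -1.0]]
force: [1.1, 1.1, -2.2]
finger_gap: 0.0238
grasp_force: 24.9
```

Request:
move_arm --rows '[[[-0.0212,0.0064,0,0,0,0.0194,1],[-0.021,0.0068,0,0,0,0.0194,1],[-0.0209,0.0072,0,0,0,0.0194,1],[-0.0207,0.0076,0,0,0,0.0194,1],[0,0,0.005,0,0,0,1],[0,0,0.005,0,0,0,1],[0,0,0.005,0,0,0,1],[0,0,0,0,0,0,1],[0,0,0,0,0,0,1],[0,0,0,0,0,0,1]]]'

```text
time_s: 7.72
tool_pos: [0.5309, -0.0061, 0.1351]
eef_rot: [[0.068, 0.998, -0.001], [0.998, -0.068, 0.0], [0.0, -0.001, -1.0]]
force: [-0.1, 0.3, -1.8]
finger_gap: 0.0237
grasp_force: 25.0
```

```bash
python3 - <<'E'
from h import *
c=cam("wrist");np.save("w4.npy",c,allow_pickle=True);save(c,"w4.png",1.4)
print(c["st"]["tool_pos"],yaw(),c["st"]["time_s"])
E
```

```text
[ 0.53094247 -0.00610002  0.13511567] 86.08071027233234 7.7167
```

View pics/w4.png

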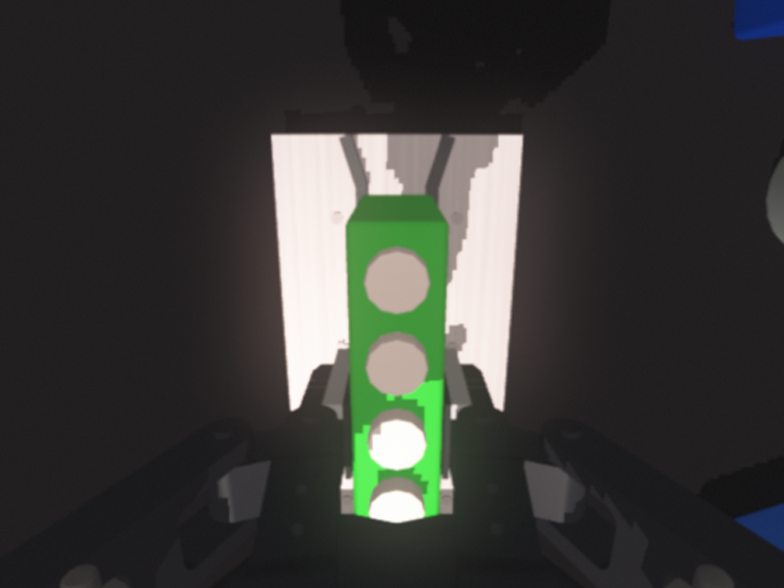

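The rack hangs above the lane. Its tail top corners are at (347,222) and (446,222), the mouth corners at (272,134) and (522,134), and the base edges reach (291,408) and (505,408).

```bash
python3 - <<'E'
from h import *
c=np.load("w4.npy",allow_pickle=True).item();g=c["image"].astype(int).sum(2)//3
def cr(v,a,b,l=130):
    s=g[v,a:b]
    i=[k for k in range(len(s)-1) if (s[k]-l)*(s[k+1]-l)<0];return [a+k+(l-s[k])/(s[k+1]-s[k])for k in i]
for v in(100,130,150,180,210,240,265):
    L=cr(v,185,225);R=cr(v,345,385)
    if L and R:
        p,q=at(c,(L[0]+.5,v+.5),.018),at(c,(R[-1]+.5,v+.5),.018);print(v,((p+q)/2).round(4),np.linalg.norm(p-q).round(4))
T=c["st"]["tool_pos"];z=T[2]-.0415+.056
hsv=cv2.cvtColor(c["image"],cv2.COLOR_RGB2HSV);m=cv2.inRange(hsv,(40,100,30),(80,255,255))
for v in(165,200,230,300,330,350):
    x=np.where(m[v,230:330])[0]+230;p,q=at(c,(x[0],v+.5),z),at(c,(x[-1]+1,v+.5),z);print("rack",v,x[0],x[-1],((p+q)/2).round(4),np.linalg.norm(p-q).round(4))
print("tail",at(c,(283.5,222/1.4),z),"mouth",at(c,(283.5,134.5/1.4),.018))
E
```

```text
100 [0.5352 0.0654 0.018 ] 0.121
130 [0.5339 0.0455 0.018 ] 0.1212
150 [0.5328 0.0318 0.018 ] 0.1213
180 [0.5313 0.0103 0.018 ] 0.1213
210 [ 0.5297 -0.0123  0.018 ] 0.1216
240 [ 0.5281 -0.0361  0.018 ] 0.1218
265 [ 0.5266 -0.0569  0.018 ] 0.1217
rack 165 248 319 [0.5339 0.0458 0.1496] 0.0232
rack 200 249 318 [0.5331 0.034  0.1496] 0.0232
rack 230 250 316 [0.5322 0.0234 0.1496] 0.0228
rack 300 251 316 [ 0.5305 -0.0039  0.1496] 0.0241
rack 330 251 315 [ 0.5294 -0.0168  0.1496] 0.0244
rack 350 252 313 [ 0.5286 -0.0259  0.1496] 0.0238
tail [0.53393381 0.04800158 0.14961567] mouth [0.53531831 0.06808615 0.018     ]
```

Request:
move_arm --rows '[[[0,0,0.012,0,0,0,1],[0,0,0.014,0,0,0,1],[0,0,0.014,0,0,0,1],[0,0,0.012,0,0,0,1],[0,0,0.008,0,0,0,1],[0,0,0.005,0,0,0,1],[0,0,0.003,0,0,0,1],[0,0,0,0,0,0,1],[0,0,0,0,0,0,1],[0,0,0,0,0,0,1]]]'

```text
time_s: 8.6
tool_pos: [0.5319, -0.007, 0.068]
eef_rot: [[0.07, 0.998, 0.001], [0.998, -0.07, -0.0], [-0.0, 0.001, -1.0]]
force: [-0.5, 0.0, -1.9]
finger_gap: 0.0236
grasp_force: 25.0
```

Request:
move_arm --rows '[[[0,0,0.001,0,0,0,1],[0,0,0.001,0,0,0,1],[0,0,0.001,0,0,0,1],[0,0,0.001,0,0,0,1],[0,0,0.001,0,0,0,1],[0,0,0.001,0,0,0,1],[0,0,0.001,0,0,0,1],[0,0,0.0005,0,0,0,1],[0,0,0,0,0,0,1],[0,0,0,0,0,0,1]]]'

```text
time_s: 9.43
tool_pos: [0.5313, -0.0069, 0.0597]
eef_rot: [[0.07, 0.998, -0.0], [0.998, -0.07, -0.0], [-0.0, -0.0, -1.0]]
force: [0.1, 0.4, -1.6]
finger_gap: 0.0237
grasp_force: 25.0
```

Request:
move_arm --rows '[[[0,0,0.0005,0,0,0,1],[0,0,0.0005,0,0,0,1],[0,0,0.0005,0,0,0,1],[0,0,0.0005,0,0,0,1],[0,0,0.0005,0,0,0,1],[0,0,0,0,0,0,1],[0,0,0,0,0,0,1],[0,0,0,0,0,0,1],[0,0,0,0,0,0,1],[0,0,0,0,0,0,1]]]'

```text
time_s: 10.27
tool_pos: [0.5314, -0.0069, 0.0595]
eef_rot: [[0.069, 0.998, 0.001], [0.998, -0.069, -0.0], [-0.0, 0.001, -1.0]]
force: [-6.3, -0.4, 16.6]
finger_gap: 0.0236
grasp_force: 27.4
```

Request:
move_arm --rows '[[[0,0,-0.001,0,0,0,1],[0,0,0,0,0,0,1],[0,0,0,0,0,0,0.5],[0,0,0,0,0,0,0],[0,0,0,0,0,0,-0.5],[0,0,0,0,0,0,-0.5],[0,0,0,0,0,0,-0.5],[0,0,0,0,0,0,-0.5],[0,0,0,0,0,0,-0.5],[0,0,-0.005,0,0,0,-0.5]]]'

```text
time_s: 11.1
tool_pos: [0.5305, -0.0068, 0.0625]
eef_rot: [[0.07, 0.998, -0.002], [0.998, -0.07, 0.0], [0.0, -0.002, -1.0]]
force: [-0.4, -0.9, -0.8]
finger_gap: 0.064
grasp_force: 0.0
```

Request:
move_arm --rows '[[[0,0,-0.02,0,0,0,-0.5],[0,0,-0.03,0,0,0,-0.5],[0,0,-0.03,0,0,0,-0.5],[0.02,0,-0.02,0,0,0,1],[0.03,0,0,0,0,0,1],[0.03,0,0,0,0,-0.115,1],[0,0,0,0,0,-0.115,1],[0,0,0,0,0,-0.115,1],[0,0,0,0,0,-0.115,1],[0,0,0,0,0,-0.115,1]]]'

```text
time_s: 11.93
tool_pos: [0.5368, 0.0733, 0.1636]
eef_rot: [[-0.49, 0.872, 0.0], [0.872, 0.49, -0.0], [-0.0, 0.0, -1.0]]
force: [0.0, 0.1, 0.1]
finger_gap: 0.0003
grasp_force: 0.0
```

Request:
move_arm --rows '[[[0,0,0,0,0,-0.115,1],[0,0,0,0,0,-0.115,1],[0,0,0,0,0,-0.115,1],[0,0,0,0,0,-0.115,1],[0,0,0,0,0,-0.115,1],[0,0,0,0,0,-0.115,1],[0,0,0,0,0,-0.115,1],[0,0,0,0,0,-0.115,1],[0,0,0,0,0,-0.075,1],[0,0,0,0,0,0,1]]]' --newtons 60

```text
time_s: 12.77
tool_pos: [0.5369, 0.0729, 0.1636]
eef_rot: [[-0.998, 0.069, 0.0], [0.069, 0.998, -0.0], [-0.0, -0.0, -1.0]]
force: [0.7, -0.2, 0.5]
finger_gap: 0.0004
grasp_force: 0.0
```

```bash
python3 - <<'E'
from h import *
c=cam("wrist");d=cam("top")
T=c["st"]["tool_pos"];print(T,yaw(),c["st"]["force"],c["st"]["finger_gap"])
im=np.hstack([c["image"],cv2.resize(d["image"][140:290,210:460],(560,336)).__getitem__(slice(None)) if 0 else np.vstack([cv2.resize(d["image"][150:275,230:455],(560,311)),np.zeros((109,560,3),np.uint8)])])
cv2.imwrite("pics/w5.png",cv2.resize(im[:,:,::-1],(800,300)))
plan([.5356,.0731,.052],176,8)
E
```

```text
[0.5368671  0.07290389 0.16359888] 175.8340418209888 [ 0.70494258 -0.21533824  0.51569502] 0.00036353243164536384
from [0.5369 0.0729 0.1635] yaw 175.83 step mm 13.941071754218841 turn/row -0.0004
[np.float64(0.0002), np.float64(0.0), np.float64(0.0139)]
[np.float64(0.0002), np.float64(0.0), np.float64(0.0139)]
[np.float64(0.0002), np.float64(0.0), np.float64(0.0139)]
[np.float64(0.0002), np.float64(0.0), np.float64(0.0139)]
[np.float64(0.0002), np.float64(0.0), np.float64(0.0139)]
[np.float64(0.0002), np.float64(0.0), np.float64(0.0139)]
[np.float64(0.0002), np.float64(0.0), np.float64(0.0139)]
[np.float64(0.0002), np.float64(0.0), np.float64(0.0139)]
```

View pics/w5.png

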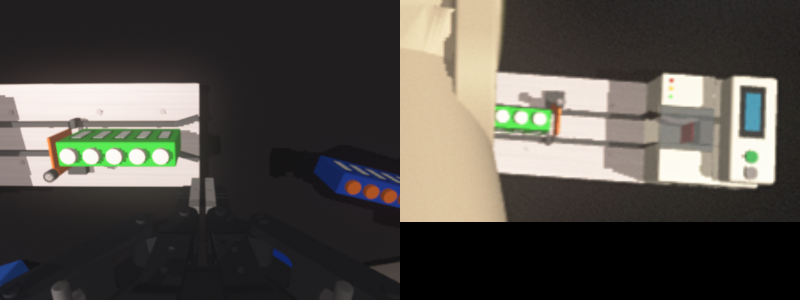

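The rack stands in the lane right in front of the closed gate. I'll lower the fingers behind its tail and triangulate the plate's red edge from the stored views to estimate its depth.

Request:
move_arm --rows '[[[0.0002,0,0.014,0,0,0,1],[0.0002,0,0.014,0,0,0,1],[0.0002,0,0.014,0,0,0,1],[0.0002,0,0.014,0,0,0,1],[0.0002,0,0.014,0,0,0,1],[0.0002,0,0.014,0,0,0,1],[0.0001,0,0.014,0,0,0,1],[0,0,0.01,0,0,0,1],[0,0,0.0035,0,0,0,1],[0,0,0,0,0,0,1]]]'

```text
time_s: 13.7
tool_pos: [0.5353, 0.0731, 0.0513]
eef_rot: [[-0.997, 0.071, -0.001], [0.071, 0.997, 0.0], [0.001, 0.0, -1.0]]
force: [-0.5, 0.1, -0.2]
finger_gap: 0.0
grasp_force: 0.0
```

```bash
python3 - <<'E'
from h import *
w=np.load("w2.npy",allow_pickle=True).item();t=cam("top");s=cam("side")
o=np.array([.5353,.068]);u=np.array([-.0701,-.9975]);n=np.array([.9975,-.0701])
F={}
for nm,c,box in(("w2",w,(300,350,250,300)),("top",t,(205,240,370,410)),("side",s,(140,180,320,350))):
    a,b,x,y=box;I=c["image"].astype(int);m=(I[...,0]>1.4*I[...,1])&(I[...,0]>1.4*I[...,2])&(I[...,0]>60);k=np.zeros_like(m);k[a:b,x:y]=m[a:b,x:y]
    v,q=np.where(k);print(nm,len(v),v.min(),v.max(),q.min(),q.max())
    F[nm]=(c,v,q)
def dx(c,uv,z): p=at(c,uv,z)[:2]-o;return (p@u-.14,p@n)
for z in np.arange(.03,.115,.01):
    c,v,q=F["w2"];a=[dx(c,(q.mean(),e),z)[0] for e in(v.min(),v.max()+1)]
    c,v,q=F["top"];b=[dx(c,(e,v.mean()),z)[0] for e in(q.min(),q.max()+1)]
    c,v,q=F["side"];e=[dx(c,(q.mean(),e),z) for e in(v.min(),v.max()+1)]
    print(z.round(3),np.round(a,4),np.round(b,4),np.round(e,4).tolist())
print(r.observe()["tool_pos"],r.observe()["force"])
E
```

```text
w2 57 316 337 269 283
top 13 219 228 393 394
side 46 152 166 332 337
0.03 [0.1493 0.1833] [0.1606 0.1648] [[0.2136, 0.0391], [0.1411, 0.0025]]
0.04 [0.1424 0.1755] [0.1577 0.1619] [[0.1961, 0.0312], [0.1248, -0.0047]]
0.05 [0.1354 0.1676] [0.1547 0.1589] [[0.1786, 0.0233], [0.1086, -0.0119]]
0.06 [0.1285 0.1598] [0.1518 0.156 ] [[0.1611, 0.0155], [0.0924, -0.0192]]
0.07 [0.1215 0.152 ] [0.1489 0.153 ] [[0.1436, 0.0076], [0.0761, -0.0264]]
0.08 [0.1146 0.1441] [0.146 0.15 ] [[0.1261, -0.0003], [0.0599, -0.0337]]
0.09 [0.1076 0.1363] [0.1431 0.1471] [[0.1086, -0.0081], [0.0436, -0.0409]]
0.1 [0.1007 0.1285] [0.1402 0.1441] [[0.0912, -0.016], [0.0274, -0.0481]]
0.11 [0.0937 0.1206] [0.1373 0.1412] [[0.0737, -0.0239], [0.0112, -0.0554]]
[0.53596093 0.07292178 0.05228961] [-0.40504941  0.87948017 -0.29944999]
```

Request:
move_arm --rows '[[[0,-0.004,0,0,0,0,1],[0,-0.004,0,0,0,0,1],[0,-0.004,0,0,0,0,1],[0,-0.005,0,0,0,0,1],[0,-0.006,0,0,0,0,1],[0,-0.007,0,0,0,0,1],[0,-0.007,0,0,0,0,1],[0,-0.007,0,0,0,0,1],[0,-0.007,0,0,0,0,1],[0,-0.007,0,0,0,0,1]]]'

```text
time_s: 14.63
tool_pos: [0.5319, 0.0147, 0.0524]
eef_rot: [[-0.998, 0.07, 0.001], [0.07, 0.998, 0.0], [-0.001, 0.001, -1.0]]
force: [0.7, 5.4, 4.7]
finger_gap: 0.0001
grasp_force: 3.3
```

Request:
move_arm --rows '[[[0,-0.007,0,0,0,0,1],[0,-0.007,0,0,0,0,1],[0,-0.007,0,0,0,0,1],[0,-0.007,0,0,0,0,1],[0,-0.007,0,0,0,0,1],[0,-0.007,0,0,0,0,1],[0,-0.006,0,0,0,0,1],[0,-0.005,0,0,0,0,1],[0,-0.004,0,0,0,0,1],[0,-0.004,0,0,0,0,1]]]'

```text
time_s: 15.47
tool_pos: [0.5271, -0.0461, 0.0523]
eef_rot: [[-0.998, 0.071, 0.0], [0.071, 0.998, 0.001], [-0.0, 0.001, -1.0]]
force: [-1.0, 5.4, 6.5]
finger_gap: -0.0001
grasp_force: 3.9
```

```bash
cat >> h.py <<'E'
def dock(p): d=np.array(p)[:2]-np.array([.5353,.068]);return d@[-.0701,-.9975]-.14, d@[.9975,-.0701]
E
python3 - <<'E'
from h import *
c=cam("wrist");d=cam("side")
T=c["st"]["tool_pos"];print(T,dock(T),yaw(),c["st"]["force"],c["st"]["finger_gap"])
cv2.imwrite("pics/w6.png",cv2.resize(np.hstack([c["image"],cv2.resize(d["image"][90:270,200:440],(560,420))])[:,:,::-1],(800,300)))
E
```

```text
[ 0.52714836 -0.04608132  0.05231861] (np.float64(-0.025632455311904112), np.float64(-0.00013416255828909614)) 175.91016997138044 [-1.01881573  5.40771525  6.48390396] -0.00011518694572406075
```

View pics/w6.png

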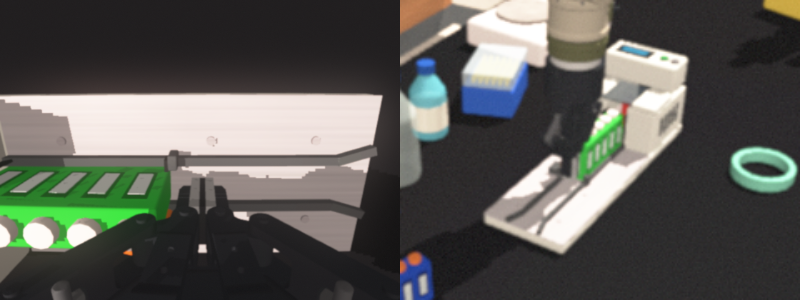

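The rack is upright, has pushed through the gate, and its head is entering the hood. Contact force is about 5 N. I'll continue more slowly.

Request:
move_arm --rows '[[[0,-0.004,0,0,0,0,1],[0,-0.004,0,0,0,0,1],[0,-0.004,0,0,0,0,1],[0,-0.004,0,0,0,0,1],[0,-0.004,0,0,0,0,1],[0,-0.004,0,0,0,0,1],[0,-0.004,0,0,0,0,1],[0,-0.004,0,0,0,0,1],[0,-0.003,0,0,0,0,1],[0,-0.002,0,0,0,0,1]]]'

```text
time_s: 16.4
tool_pos: [0.5247, -0.0821, 0.0524]
eef_rot: [[-0.998, 0.07, 0.001], [0.07, 0.998, 0.002], [-0.001, 0.002, -1.0]]
force: [0.7, 9.8, 5.9]
finger_gap: 0.0002
grasp_force: 5.6
```

Request:
move_arm --rows '[[[0,-0.0003,0,0,0,0,1],[0,-0.0003,0,0,0,0,1],[0,-0.0003,0,0,0,0,1],[0,-0.0003,0,0,0,0,1],[0,-0.0003,0,0,0,0,1],[0,-0.0003,0,0,0,0,1],[0,-0.0003,0,0,0,0,1],[0,-0.0003,0,0,0,0,1],[0,-0.0003,0,0,0,0,1],[0,-0.0003,0,0,0,0,1]]]'

```text
time_s: 17.23
tool_pos: [0.5246, -0.0845, 0.0524]
eef_rot: [[-0.998, 0.069, 0.001], [0.069, 0.998, 0.003], [-0.001, 0.003, -1.0]]
force: [1.1, 9.6, 7.4]
finger_gap: 0.0002
grasp_force: 6.3
```

```bash
python3 - <<'E'
from h import *
c=cam("wrist");T=c["st"]["tool_pos"];print(T,dock(T),yaw(),c["st"]["force"])
d=cam("top")
cv2.imwrite("pics/w7.png",cv2.resize(np.hstack([c["image"],cv2.resize(d["image"][170:275,310:450],(560,420),interpolation=cv2.INTER_CUBIC)])[:,:,::-1],(800,300)))
E
```

```text
[ 0.52464229 -0.08451788  0.05243075] (np.float64(0.012883688594779091), np.float64(6.043643649580944e-05)) 176.0328423151562 [1.11638323 9.60421066 7.35865505]
```

View pics/w7.png

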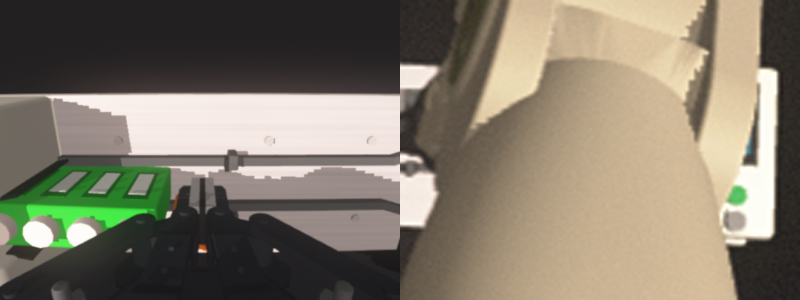

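The rack tail is nearly flush with the open gate leaf and the push is steady at about 9.6 N. The stop can't come before the tail is 40 past the gate, so I'll advance 8 mm and then creep.

Request:
move_arm --rows '[[[0,-0.0008,0,0,0,0,1],[0,-0.0008,0,0,0,0,1],[0,-0.0008,0,0,0,0,1],[0,-0.0008,0,0,0,0,1],[0,-0.0008,0,0,0,0,1],[0,-0.0008,0,0,0,0,1],[0,-0.0008,0,0,0,0,1],[0,-0.0008,0,0,0,0,1],[0,-0.0008,0,0,0,0,1],[0,-0.0008,0,0,0,0,1]]]'

```text
time_s: 18.17
tool_pos: [0.524, -0.0926, 0.0524]
eef_rot: [[-0.998, 0.069, 0.001], [0.069, 0.998, 0.003], [-0.001, 0.003, -1.0]]
force: [1.1, 10.6, 7.9]
finger_gap: 0.0001
grasp_force: 6.3
```

Request:
move_arm --rows '[[[0,-0.00015,0,0,0,0,1],[0,-0.00015,0,0,0,0,1],[0,-0.00015,0,0,0,0,1],[0,-0.00015,0,0,0,0,1],[0,-0.00015,0,0,0,0,1],[0,-0.00015,0,0,0,0,1],[0,-0.00015,0,0,0,0,1],[0,-0.00015,0,0,0,0,1],[0,-0.00015,0,0,0,0,1],[0,-0.00015,0,0,0,0,1]]]'

```text
time_s: 19.0
tool_pos: [0.5238, -0.0939, 0.0524]
eef_rot: [[-0.998, 0.069, 0.001], [0.069, 0.998, 0.003], [-0.001, 0.003, -1.0]]
force: [1.2, 11.1, 7.2]
finger_gap: -0.0
grasp_force: 6.4
```

Request:
move_arm --rows '[[[0,-0.00015,0,0,0,0,1],[0,-0.00015,0,0,0,0,1],[0,-0.00015,0,0,0,0,1],[0,-0.00015,0,0,0,0,1],[0,-0.00015,0,0,0,0,1],[0,-0.00015,0,0,0,0,1],[0,-0.00015,0,0,0,0,1],[0,-0.00015,0,0,0,0,1],[0,-0.00015,0,0,0,0,1],[0,-0.00015,0,0,0,0,1]]]'

```text
time_s: 19.83
tool_pos: [0.5237, -0.0954, 0.0524]
eef_rot: [[-0.998, 0.069, 0.001], [0.069, 0.998, 0.003], [-0.001, 0.003, -1.0]]
force: [0.6, 10.4, 6.4]
finger_gap: 0.0001
grasp_force: 6.4
```

Request:
move_arm --rows '[[[0,-0.00015,0,0,0,0,1],[0,-0.00015,0,0,0,0,1],[0,-0.00015,0,0,0,0,1],[0,-0.00015,0,0,0,0,1],[0,-0.00015,0,0,0,0,1],[0,-0.00015,0,0,0,0,1],[0,-0.00015,0,0,0,0,1],[0,-0.00015,0,0,0,0,1],[0,-0.00015,0,0,0,0,1],[0,-0.00015,0,0,0,0,1]]]'

```text
time_s: 20.67
tool_pos: [0.5236, -0.096, 0.0524]
eef_rot: [[-0.998, 0.068, 0.001], [0.068, 0.998, 0.005], [-0.001, 0.005, -1.0]]
force: [0.1, 13.9, 8.0]
finger_gap: 0.0
grasp_force: 7.8
```

Request:
move_arm --rows '[[[0,-0.0001,0,0,0,0,1],[0,-0.0001,0,0,0,0,1],[0,-0.0001,0,0,0,0,1],[0,-0.0001,0,0,0,0,1],[0,-0.0001,0,0,0,0,1],[0,-0.0001,0,0,0,0,1],[0,-0.0001,0,0,0,0,1],[0,-0.0001,0,0,0,0,1],[0,0,0,0,0,0,1],[0,0,0,0,0,0,1]]]'

```text
time_s: 21.5
tool_pos: [0.5235, -0.0961, 0.0524]
eef_rot: [[-0.998, 0.068, 0.001], [0.068, 0.998, 0.006], [-0.001, 0.006, -1.0]]
force: [0.7, 15.8, 9.1]
finger_gap: -0.0002
grasp_force: 8.6
```

```bash
python3 - <<'E'
from h import *
s=r.observe();T=s["tool_pos"];print(T,dock(T),s["force"],s["torque"])
c=cam("wrist");np.save("w8.npy",c,allow_pickle=True)
cv2.imwrite("pics/w8.png",cv2.resize(c["image"][180:400,:420,::-1],None,fx=1.9,fy=1.9,interpolation=cv2.INTER_CUBIC))
E
```

```text
[ 0.52352931 -0.09612597  0.05243876] (np.float64(0.024540778975035787), np.float64(-0.00023603413448648294)) [ 0.68428138 15.76640102  9.13682671] [ 2.40116651 -0.22503798  0.09773504]
```

View pics/w8.png

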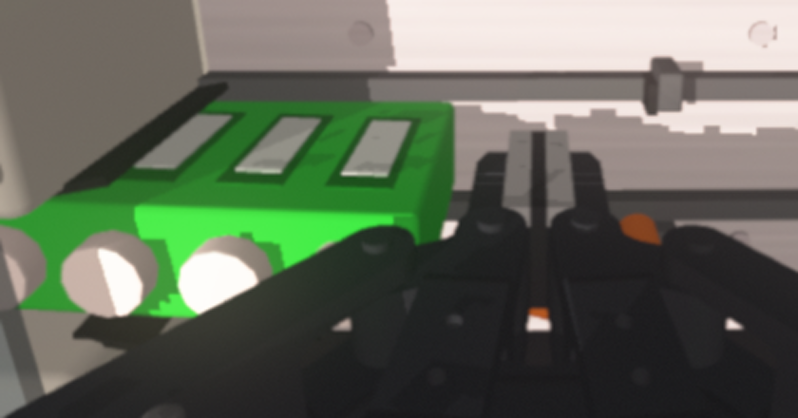

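```bash
python3 - <<'E'
from h import *
c=np.load("w8.npy",allow_pickle=True).item()
f=lambda u,v,z: np.round(dock(at(c,(u/1.9,180+v/1.9),z)),4)
print("bottom",f(453,104,.018),"top -y corner",f(416,212,.074),"finger front tip",f(506,131,.033),f(575,131,.033),"knuckle back",[f(478,190,z) for z in(.04,.05,.06,.07)])
print("post",f(665,60,.03), "hood corner", f(205,75,.018))
E
```

```text
bottom [ 0.0474 -0.0102] top -y corner [ 0.0474 -0.0123] finger front tip [ 0.0331 -0.0094] [ 0.0166 -0.0094] knuckle back [array([0.0395, 0.0025]), array([ 0.0385, -0.0032]), array([ 0.0376, -0.0088]), array([ 0.0366, -0.0145])]
post [-0.0045 -0.0262] hood corner [ 0.1112 -0.0183]
```

The tail measures 47 mm past the gate both at floor level and at the top, so the rack is upright. That puts the plate's free face at 152, matching the triangulated 152. The force rises while the position stands still, so this is the firm stop. I'll back off slightly and lift straight up.

Request:
move_arm --rows '[[[0,0.0015,0,0,0,0,1],[0,0.0015,0,0,0,0,1],[0,0.0015,0,0,0,0,1],[0,0.001,0,0,0,0,1],[0,0,0,0,0,0,1],[0,0,-0.005,0,0,0,1],[0,0,-0.01,0,0,0,1],[0,0,-0.015,0,0,0,1],[0,0,-0.02,0,0,0,1],[0,0,-0.02,0,0,0,1]]]'

```text
time_s: 22.38
tool_pos: [0.5236, -0.0936, 0.1229]
eef_rot: [[-0.998, 0.071, -0.001], [0.071, 0.998, -0.0], [0.0, -0.0, -1.0]]
force: [0.5, -0.3, -0.9]
finger_gap: 0.0001
grasp_force: 0.0
```

Request:
move_arm --rows '[[[0,0,-0.03,0,0,0,1],[0,0,-0.03,0,0,0,1],[0,0,-0.03,0,0,0,1],[0,0,-0.02,0,0,0,1],[0,0.02,0,0,0,0,1],[0,0.03,0,0,0,0,1],[0,0.03,0,0,0,0,1],[0,0.03,0,0,0,0,1],[0,0,0,0,0,0,1],[0,0,0,0,0,0,1]]]'

```text
time_s: 23.22
tool_pos: [0.5317, 0.0174, 0.2326]
eef_rot: [[-0.998, 0.068, 0.001], [0.068, 0.998, -0.001], [-0.001, -0.0, -1.0]]
force: [-0.4, 0.2, -0.1]
finger_gap: 0.0002
grasp_force: 0.0
```

```bash
python3 - <<'E'
from h import *
c=cam("wrist");d=cam("side");s=c["st"];print(s["time_s"],s["tool_pos"],s["force"])
np.save("w9.npy",c,allow_pickle=True)
cv2.imwrite("pics/w9.png",cv2.resize(np.hstack([c["image"],cv2.resize(d["image"][90:270,200:440],(560,420),interpolation=cv2.INTER_CUBIC)])[:,:,::-1],(800,300)))
E
```

```text
23.2167 [0.53172475 0.01741341 0.23264939] [-0.35166122  0.21621132 -0.08072801]
```

View pics/w9.png

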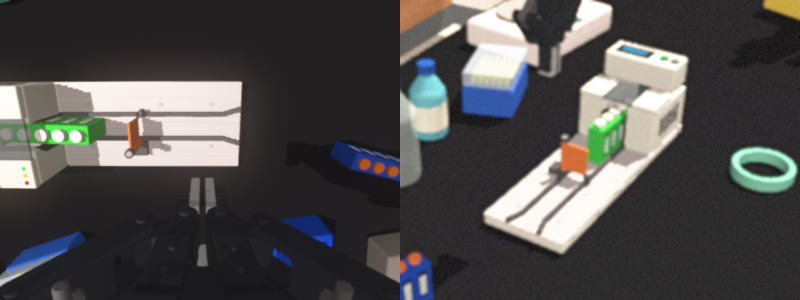

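The gate is shut, and the rack stands upright with its head under the hood. A quick check that the tail hasn't crept back, then I'll hand in.

```bash
python3 - <<'E'
from h import *
c=np.load("w9.npy",allow_pickle=True).item();k=1120/800
t=[dock(at(c,(u*k,v*k),z))[0] for u,v,z in((104.5,118,.018),(100,142,.074))];print(t)
if min(t)>.043: print(r.finish_job())
E
```

```text
[np.float64(0.048059641451977386), np.float64(0.034305151266215334)]
```

```bash
python3 - <<'E'
from h import *
c=cam("wrist")
hsv=cv2.cvtColor(c["image"],cv2.COLOR_RGB2HSV);m=cv2.inRange(hsv,(40,100,30),(80,255,255))
for v in range(160,206,4):
    x=np.where(m[v,60:200])[0]
    if len(x): u=60+x[-1]+1; print(v,u,[np.round(dock(at(c,(u,v+.5),z)),4).tolist() for z in(.018,.074)])
# model: projected tail corners for tail at 0.047 and 0.042
o=np.array([.5353,.068]);U=np.array([-.0701,-.9975]);N=np.array([.9975,-.0701])
for t in(.047,.042):
    print(t,[proj(c,np.r_[o+U*(t+.14)+N*y,z]).round(1).tolist() for y,z in((-.012,.018),(-.012,.074),(.012,.074))])
cv2.imwrite("pics/w10.png",cv2.resize(c["image"][140:240,60:200,::-1],None,fx=5,fy=5,interpolation=cv2.INTER_CUBIC))
E
```

```text
164 120 [[0.0759, -0.0121], [0.049, -0.0224]]
168 148 [[0.0481, -0.0079], [0.0258, -0.0189]]
172 148 [[0.0486, -0.0039], [0.0262, -0.0155]]
176 148 [[0.049, 0.0002], [0.0266, -0.0121]]
180 149 [[0.0485, 0.0043], [0.0261, -0.0087]]
184 149 [[0.0489, 0.0085], [0.0265, -0.0052]]
188 148 [[0.0504, 0.0127], [0.0277, -0.0017]]
192 143 [[0.0561, 0.0169], [0.0325, 0.0018]]
196 136 [[0.0638, 0.0211], [0.0389, 0.0053]]
200 130 [[0.0706, 0.0253], [0.0446, 0.0088]]
0.047 [[148.7, 164.5], [124.0, 176.7], [127.7, 204.0]]
0.042 [[153.6, 164.5], [129.9, 176.7], [133.4, 204.0]]
```

View pics/w10.png

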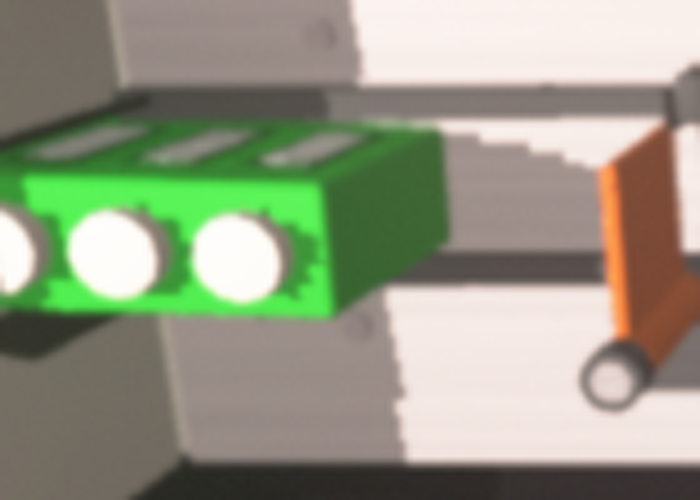

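The tail's top corners are at (124,177) and (126,204), which matches a tail 47 mm past the gate. The rack has not crept back and the gate is shut.

```bash
python3 -c "
from h import *
print(r.finish_job())"
```

```text
the job is handed in; nothing more can be done
None
```

I loaded the green rack into the reader, easing it up to the firm stop (tail about 47 mm past the gate); the gate shut behind it, I disturbed nothing else that I could see, and the job is handed in.

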